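Scrape the print offcuts off the bench plate

TASK

Two small plastic offcuts lie on the bare metal bench plate. Pick up the scraper block, set it down on the plate behind the offcuts and use it, not the fingers, to wipe both offcuts over the plate's edge into the catch trough. Then stand the scraper upright on the desk again, clear of the plate and its trough, and let go.

Things in the scene. Friction and masses are not known exactly. Their poses are not given: they have to be found in the camera images.
- plate: Bench plate, fixed: flat rimless aluminium slab, 180 (x) by 150 mm (y), top 22 mm above the desk. Along its +x edge an open dark steel catch trough covers x +90 to +150 mm, y -75 to +75 mm; floor 3 mm above the desk, outer walls 16 mm high, 4 mm thick. Origin: on the desk under the middle of the slab (trough not counted); z up, +x points from slab to trough.
- scraper: Scraper block, loose, 0.15 to 0.26 kg, upright on the desk. Grey plastic foot 30 (x) by 110 (y) by 22 mm high, flat below; on it a light wooden grip bar 24 (x) by 80 mm (y), from 22 to 66 mm above the underside: grasp it across x. Either long face of the foot wipes. Origin: middle of the underside, z up. Not the black power brick or the black computer mouse lying near.
- chip_angle: Offcut, loose, black plastic, 12 g: a small L, 24 by 20 mm and 9 mm thick, legs 9 mm wide. It lies flat on the plate, within 25 mm of the plate's centre line (its x axis). Origin: middle of its outline, underside.
- chip_strip: Offcut, loose, black plastic, 12 g: a short straight strip 23 by 13 mm and 8 mm thick. It lies flat on the plate nearer the trough, within 25 mm of the plate's centre line. Origin: middle of its underside.

How it is judged:
By the outcome, as a careful person would: the job done as asked, in the order asked, and still so for the second after the job is handed in, with the robot touching nothing.
It also fails if it takes over 45 s, if anything falls off the work surface, if the arm or the gripper's body presses on something with over 40 N, if the wrist force passes 120 N, or if a joint passes its speed limit or range.

ROBOT

A 7-joint arm with a two-finger parallel gripper is mounted at the origin on a cart in front of the work surface, level with it; the furniture and walls round the work are solid. World frame = base frame: x ahead of the robot, y to its left, z up, the work surface at z = 0. Lengths are in mm, angles in rad, forces in N, time in s.
With the tool pointing down it reaches from about 425 to 875 mm from the base axis. Payload 8.4 kg.
Tool frame: the origin (TCP) lies at the very end of the fingers, on their centre line; the grasp point (between the pads) lies hold_point_z behind it (hold_point_z is the distance from the TCP to the grasp point, in mm); z points along the fingers, y is the line along which they close (so a half turn about z gives the same grasp; the last joint's range is limited). The gripper opens to 85 mm and grips with 20 to 120 N. Pads are 22 mm wide; open, the fingers measure 114 mm over their backs; the gripper's body (76 mm by 85 mm) begins 54 mm behind the grasp point. The pads swing forward as they close: fully open they stand 13 mm farther back than shut.
Start: joints at [-1.378, 0.333, 0.04, 1.465, -0.013, 1.343, -0.059], TCP at [186.991, 622.493, 231.308] pointing down, gripper open.
Joint ranges: [-2.58, 2.58], [-0.38, 2.09], [-1.3, 1.39], [0.25, 2.4], [-1.5, 4.64], [0.08, 2.09], [-2.65, 2.65]. Speed limits (rad/s): [2.22, 2.22, 2.79, 2.79, 3.14, 3.14, 3.14].

INTERFACE

Orientations are given as [roll, pitch, yaw] about the fixed x, y, z axes, in that order (R = Rz(yaw) Ry(pitch) Rx(roll)).
In Python, from workcell import * gives the robot as it stands.
- The arm moves only by the tool servo_tool, never from a script. Its argument "motion" is a list of rows, each a list of 7 numbers: the opening, from 0 (shut) to 1 (fully open), then the shift along the world's x, y, z in m, then the turn, a rotation vector about the world's x, y, z in degrees. In form: [[jaw, tx, ty, tz, wx, wy, wz], ...]. A call has 1 to 20 rows; each row is the pose to reach, as a shift and turn from the pose commanded when the call began; what a row does not reach only later rows make up. A row lasts 1/8 s, in which the tool goes at most 62.5 mm and 10.7 degrees, less where a joint would pass 70% of its speed; a pose out of reach is approached as far as the arm can. A call with a gripper value outside its range is refused whole. The fingers move at their own pace and stop on an object; "grip_force" is the grip in N (left out, the last holds). Time passes only in rows, so rows that repeat a pose let the fingers close. It gives the time, the measured TCP pose, the force, the opening and the grip force at its end, in the units of the state.
- get_obs(): the state, without advancing time (a new reading comes with each control period).
- capture(name): name is "side" or "top" or "wrist"; returns the picture (400x640x3 uint8, blue, green, red); there is no depth.
- camera_info(name): a dict with "K" (3x3 intrinsics, pixels), "position" and "attitude" of the camera in the world. Camera axes: x right, y up, looking along -z (the intrinsics and any distortion apply to the point x, -y, -z); pixel columns grow to the right and rows downward; lengths in mm; the calibration is good to about 2 mm. A picture is of the moment at which its call begins: read the wrist's pose just before it. camera_info takes no time and is no camera call; for the wrist camera it gives the pose at the moment of the call.
- close_job(): hands the job in; it is judged then, once.
The state is a dict: "time_s": time; "joint_pos": joint angles; "joint_vel": joint speeds; "tau": joint torques, N m; "eef_pos": TCP position; "eef_rot": TCP orientation; "wrist_force": force on the tool from outside, world axes, zero at the start; "wrist_torque": the same for the moment, N m; "opening": finger opening in mm; "grip_force": force on a finger pad.
Only numpy, scipy, OpenCV 4.12 (cv2) and the standard library are available. Lean on these libraries where they do the work, as an engineer would, in place of code of your own. Each camera call takes 0.05 s, during which the arm holds its last target. There are 200 camera calls.

## Working session

There is one attempt and no reset: what is moved stays moved. The work goes in short steps, Python scripts to look and compute and a tool call to move; the robot and the scene stay as the last step left them, time stands still between calls to the robot, and variables do not carry over. Pictures are saved under pics/ and viewed, at most 10 in all, crops included, and the job is handed in when it is done.

Besides the shell and the picture viewer there is one more tool, called after "Call:" in YAML: its name, and indented under it one key for each argument. servo_tool: Moves the arm, as the interface text tells. Its arguments: {"type":"object","properties":{"motion":{"type":"array"},"grip_force":{"type":"number"}},"required":["motion"]}

```bash
mkdir -p pics
cat > h.py <<'E'
from workcell import *
import numpy as np, cv2
def ray(n,u,v,z,ci=None):
    ci=ci or camera_info(n); K=np.array(ci["K"]); 
    d=np.linalg.inv(K)@[u,v,1]; d=np.array([d[0],-d[1],-d[2]])
    A=np.array(ci["attitude"]); 
    from scipy.spatial.transform import Rotation as R
    if A.shape!=(3,3): A=R.from_euler('xyz',A).as_matrix() if A.size==3 else R.from_quat(A).as_matrix()
    d=A@d; p=np.array(ci["position"]); return p+d*(z-p[2])/d[2]
E
python3 - <<'E'
from h import *
for n in("top","wrist"):
    print(n,camera_info(n))
a=capture("top");cv2.imwrite("pics/top.png",a)
b=capture("side");cv2.imwrite("pics/side.png",b)
o=get_obs();print({k:o[k] for k in("time_s","eef_pos","eef_rot","opening","wrist_force")})
E
```

```text
top {'K': array([[399.52390905,   0.        , 321.33621481],
       [  0.        , 399.52390905, 200.20351489],
       [  0.        ,   0.        ,   1.        ]]), 'position': array([391.90117894,  95.57008926, 881.86478996]), 'attitude': array([ 0.15103025,  0.01677601, -1.59565177])}
wrist {'K': array([[318.46953877,   0.        , 317.3587914 ],
       [  0.        , 318.46953877, 201.91971483],
       [  0.        ,   0.        ,   1.        ]]), 'position': array([107.7274909 , 645.9625808 , 372.82159554]), 'attitude': array([-0.3219883 ,  0.00135145,  1.27935618])}
{'time_s': 0.1, 'eef_pos': array([186.83173695, 622.14883572, 230.52741063]), 'eef_rot': array([-3.14015052e+00,  5.20281127e-05,  2.84987573e+00]), 'opening': 85.42717043307319, 'wrist_force': array([ 0.63567573,  0.29324829, -0.59578422])}
```

View pics/top.png

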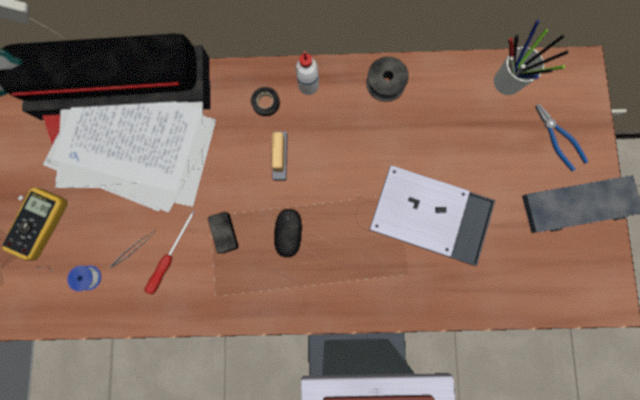

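View pics/side.png

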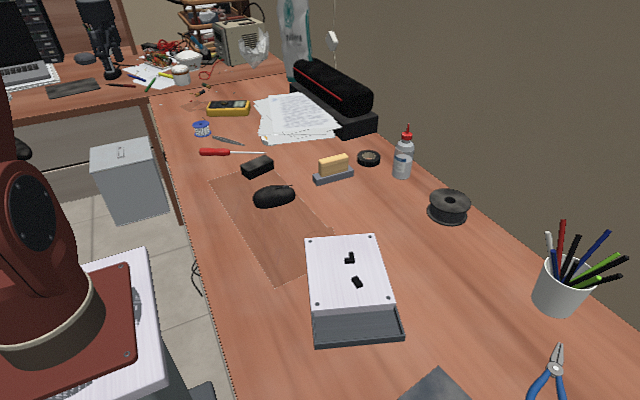

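The scraper is at about (279,155), the plate centre near (421,209), and the trough is on the right. The chips are at (414,203) and (440,210). I'll enlarge this area.

Run:
```python
from h import *
a=cv2.imread("pics/top.png")
c=np.hstack([cv2.resize(a[120:195,250:310],None,fx=5,fy=5,interpolation=3)[:375],cv2.resize(a[155:275,365:500],None,fx=3.2,fy=3.2,interpolation=3)[:375]])
cv2.imwrite("pics/crop.png",c);print(c.shape)
```

```text
(375, 732, 3)
```

View pics/crop.png

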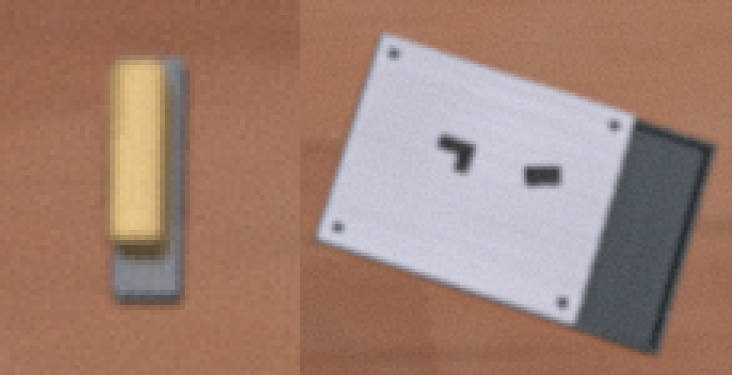

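The crop shows the grip bar corners at (112,59) to (165,240), and the plate corners at (382,34), (634,115), (576,325) and (317,238). The L is near (457,153) and the strip near (542,176).

Run:
```python
from h import *
S=lambda x,y,z:ray("top",250+(x+.5)/5-.5,120+(y+.5)/5-.5,z)[:2]
P=lambda x,y,z:ray("top",365+(x-300+.5)/3.2-.5,155+(y+.5)/3.2-.5,z)[:2]
b=np.array([S(*p,66) for p in[(112,59),(166,59),(165,240),(110,240)]]);print("bar",b.round(1),b.mean(0))
f=np.array([S(*p,22) for p in[(186,60),(182,299),(113,299)]]);print("foot",f.round(1),(f[0]+f[2])/2)
p=np.array([P(*p,22) for p in[(382,34),(634,115),(576,325),(317,238)]]);c=p.mean(0);print("plate",p.round(1),c)
e=p[1]-p[0]+p[2]-p[3];th=np.arctan2(e[1],e[0]);print("yaw",th,np.degrees(th),np.linalg.norm(e)/2)
e=p[0]-p[3]+p[1]-p[2];print("yaw2",np.degrees(np.arctan2(e[1],e[0]))-90,np.linalg.norm(e)/2)
R=np.array([[np.cos(th),np.sin(th)],[-np.sin(th),np.cos(th)]])
for n,q in[("L",(438,136)),("L",(475,147)),("L",(468,172)),("Lc",(457,153)),("strip",(542,176))]:
    print(n,(R@(P(*q,30)-c)).round(1))
for x,y in((-60,0),(85,0),(75,0),(120,0)): print(x,y,(c+R.T@[x,y]).round(1))
```

```text
bar [[667.2 207.4]
 [666.5 184.4]
 [587.7 185.6]
 [588.4 208.7]] [627.42838078 196.50317383]
foot [[680.6 180.2]
 [571.5 183.2]
 [572.3 213.6]] [626.43957475 196.9105397 ]
plate [[ 596.6  -46.8]
 [ 535.4 -214.5]
 [ 395.5 -165. ]
 [ 457.6    3.8]] [ 496.27366102 -105.61274177]
yaw -1.9222767561246985 -110.13834518204385 179.12774927695574
yaw2 -109.74461940109312 148.21452515031066
L [-33.9  16.5]
L [-8.2 17.2]
L [-7.8 -0.5]
Lc [-18.5   9.5]
strip [39.6 12.6]
-60 0 [516.9 -49.3]
85 0 [ 467.  -185.4]
75 0 [ 470.5 -176. ]
120 0 [ 455.  -218.3]
```

Call:
servo_tool:
  motion:
    - [1,0.015,-0.014,0,0,0,1]
    - [1,0.05,-0.05,0,0,0,3]
    - [1,0.09,-0.088,0,0,0,5]
    - [1,0.13,-0.126,0,0,0,7]
    - [1,0.17,-0.165,0,0,0,9]
    - [1,0.21,-0.203,-0.01,0,0,11]
    - [1,0.25,-0.242,-0.01,0,0,13]
    - [1,0.29,-0.28,-0.02,0,0,14]
    - [1,0.33,-0.32,-0.02,0,0,15.4]
    - [1,0.37,-0.358,-0.03,0,0,15.4]
    - [1,0.41,-0.396,-0.03,0,0,15.4]
    - [1,0.43,-0.416,-0.03,0,0,15.4]
    - [1,0.44,-0.4255,-0.03,0,0,15.4]
    - [1,0.44,-0.4255,-0.03,0,0,15.4]
    - [1,0.44,-0.4255,-0.03,0,0,15.4]

```text
time_s: 1.98
eef_pos: [626.0, 198.8, 201.2]
eef_rot: [3.141, -0.001, 3.121]
wrist_force: [0.5, -0.4, -0.1]
opening: 85.3
grip_force: 0.0
```

Run:
```python
from h import *
o=get_obs();print({k:o[k] for k in("time_s","eef_pos","eef_rot","joint_pos")})
import workcell;print([k for k in dir(workcell) if k[0]!='_']);print(globals().get("hold_point_z"), o.keys())
np.save("ci.npy",camera_info("wrist"),allow_pickle=True)
cv2.imwrite("pics/w1.png",capture("wrist"))
```

```text
{'time_s': 1.975, 'eef_pos': array([626.01336413, 198.80428571, 201.21378767]), 'eef_rot': array([ 3.14085000e+00, -6.88266985e-04,  3.12066181e+00]), 'joint_pos': array([-0.63659839,  0.37304758,  0.34458225,  1.50074382, -0.12943097,
        1.29055551,  1.27184683])}
['Unreachable', 'camera_info', 'capture', 'close_job', 'get_obs', 'hold_point_z']
18.700000000000003 dict_keys(['time_s', 'joint_pos', 'joint_vel', 'tau', 'eef_pos', 'eef_rot', 'wrist_force', 'wrist_torque', 'grip_force', 'opening'])
```

View pics/w1.png

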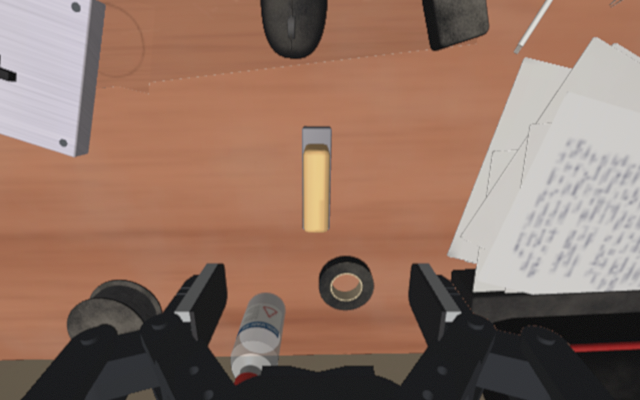

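The grip bar top runs from (304,151) to (329,231), and the jaws straddle it with clear space on both sides.

Run:
```python
from h import *
ci=np.load("ci.npy",allow_pickle=True).item()
b=np.array([ray("wrist",u,v,66,ci)[:2] for u,v in[(304,151),(328,151),(329,231),(303,231)]]);print(b.round(1),b.mean(0))
```

```text
[[588.8 188.4]
 [589.2 209.3]
 [665.1 209.5]
 [664.6 184.9]] [626.95488751 198.00240949]
```

Call:
servo_tool:
  motion:
    - [1,0,0,-0.02,0,0,0]
    - [1,0,0,-0.06,0,0,0]
    - [1,0,0,-0.1,0,0,0]
    - [1,0,0,-0.14,0,0,0]
    - [1,0,0,-0.162,0,0,0]
    - [1,0,0,-0.171,0,0,0]
    - [1,0,0,-0.171,0,0,0]
    - [0.1,0,0,-0.171,0,0,0]
    - [0.1,0,0,-0.171,0,0,0]
    - [0.1,0,0,-0.171,0,0,0]
    - [0.1,0,0,-0.171,0,0,0]
    - [0.1,0,0,-0.171,0,0,0]
    - [0.1,0,0,-0.171,0,0,0]
    - [0.1,0,0,-0.171,0,0,0]
  grip_force: 60

```text
time_s: 3.78
eef_pos: [627.3, 197.2, 30.9]
eef_rot: [3.141, 0.001, 3.119]
wrist_force: [-1.1, 1.3, 5.7]
opening: 23.3
grip_force: 59.8
```

Call:
servo_tool:
  motion:
    - [0.1,0,0,0.02,0,0,0]
    - [0.1,0,0,0.05,0,0,0]
    - [0.1,-0.005,-0.015,0.07,0,0,-1]
    - [0.1,-0.02,-0.05,0.08,0,0,-4]
    - [0.1,-0.036,-0.09,0.08,0,0,-8]
    - [0.1,-0.053,-0.13,0.08,0,0,-12]
    - [0.1,-0.069,-0.17,0.08,0,0,-16]
    - [0.1,-0.085,-0.21,0.08,0,0,-18.8]
    - [0.1,-0.095,-0.235,0.07,0,0,-18.8]
    - [0.1,-0.099,-0.245,0.05,0,0,-18.8]
    - [0.1,-0.099,-0.245,0.036,0,0,-18.8]
    - [0.1,-0.099,-0.245,0.036,0,0,-18.8]
    - [0.1,-0.099,-0.245,0.036,0,0,-18.8]

```text
time_s: 5.4
eef_pos: [528.5, -47.5, 66.8]
eef_rot: [3.141, 0.0, 2.791]
wrist_force: [-0.2, 0.2, -1.6]
opening: 23.3
grip_force: 59.0
```

Run:
```python
from h import *
o=get_obs();print({k:o[k] for k in("time_s","eef_pos","eef_rot","wrist_force")})
a=cv2.resize(capture("side")[210:360,270:430],None,fx=2.6,fy=2.6,interpolation=3)
b=cv2.resize(capture("top")[155:275,365:500],None,fx=2.8,fy=2.8,interpolation=3)
h=min(len(a),len(b));cv2.imwrite("pics/c2.png",np.hstack([a[:h],b[:h]]))
```

```text
{'time_s': 5.4, 'eef_pos': array([528.46614876, -47.46937738,  66.8094389 ]), 'eef_rot': array([3.14139798e+00, 4.44164230e-04, 2.79118504e+00]), 'wrist_force': array([-0.22579076,  0.21588057, -1.55739614])}
```

View pics/c2.png

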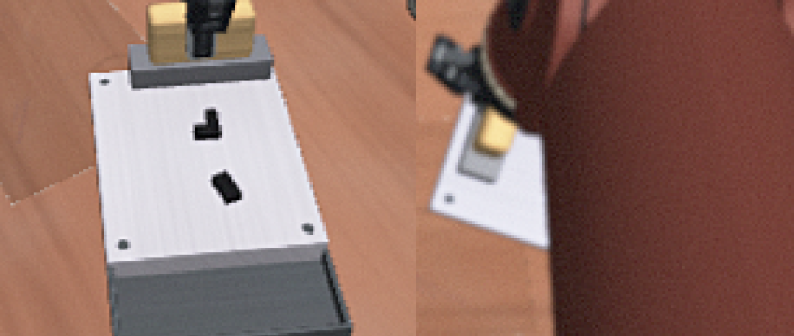

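The scraper hovers square over the rear of the plate, with both chips clear in front of it at (208,125) and (227,187). Next I'll set it down.

Call:
servo_tool:
  motion:
    - [0.1,0,0,-0.006,0,0,0]
    - [0.1,0,0,-0.011,0,0,0]
    - [0.1,0,0,-0.014,0,0,0]
    - [0.1,0,0,-0.014,0,0,0]
    - [0.1,0,0,-0.014,0,0,0]

```text
time_s: 6.12
eef_pos: [527.7, -47.9, 52.7]
eef_rot: [3.141, -0.001, 2.79]
wrist_force: [-4.5, 1.5, 9.2]
opening: 23.4
grip_force: 60.6
```

Call:
servo_tool:
  motion:
    - [0.1,-0.0013,-0.0038,0,0,0,0]
    - [0.1,-0.0041,-0.0113,0,0,0,0]
    - [0.1,-0.0069,-0.0188,0,0,0,0]
    - [0.1,-0.0096,-0.0263,0,0,0,0]
    - [0.1,-0.0124,-0.0338,0,0,0,0]
    - [0.1,-0.0151,-0.0413,0,0,0,0]
    - [0.1,-0.0178,-0.0488,0,0,0,0]
    - [0.1,-0.0206,-0.0563,0,0,0,0]
    - [0.1,-0.0233,-0.0638,0,0,0,0]
    - [0.1,-0.026,-0.0713,0,0,0,0]
    - [0.1,-0.0288,-0.0788,0,0,0,0]
    - [0.1,-0.0315,-0.0863,0,0,0,0]
    - [0.1,-0.0343,-0.0938,0,0,0,0]
    - [0.1,-0.037,-0.1013,0,0,0,0]
    - [0.1,-0.0398,-0.1088,0,0,0,0]
    - [0.1,-0.0425,-0.1163,0,0,0,0]
    - [0.1,-0.0452,-0.1238,0,0,0,0]
    - [0.1,-0.048,-0.1313,0,0,0,0]
    - [0.1,-0.0507,-0.1388,0,0,0,0]
    - [0.1,-0.0515,-0.141,0,0,0,0]

```text
time_s: 8.62
eef_pos: [476.6, -189.5, 52.7]
eef_rot: [3.141, 0.001, 2.79]
wrist_force: [1.8, 4.5, 6.1]
opening: 23.4
grip_force: 60.1
```

Call:
servo_tool:
  motion:
    - [0.1,0,0,0,0,0,0]
    - [0.1,0,0,0,0,0,0]
    - [0.1,0,0,0,0,0,0]

```text
time_s: 9.0
eef_pos: [476.6, -189.6, 52.7]
eef_rot: [3.141, 0.001, 2.79]
wrist_force: [0.6, 2.7, 8.0]
opening: 23.2
grip_force: 60.2
```

Run:
```python
from h import *
a=cv2.resize(capture("side")[210:370,270:440],None,fx=3.5,fy=3.5,interpolation=3)
cv2.imwrite("pics/c3.png",a)
```

```text
(no output)
```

View pics/c3.png

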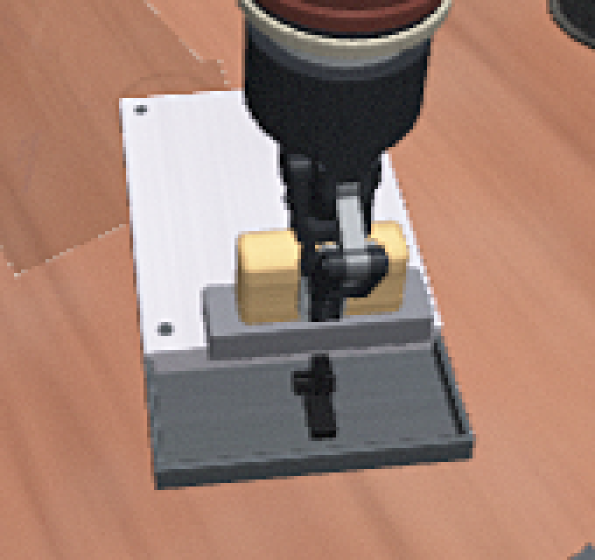

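The L is near (318,375) and the strip near (322,418), so both are over the edge. I'll lift and check.

Call:
servo_tool:
  motion:
    - [0.1,0,0,0.008,0,0,0]
    - [0.1,0.002,0.005,0.025,0,0,0]
    - [0.1,0.01,0.026,0.055,0,0,1]
    - [0.1,0.025,0.064,0.075,0,0,3]
    - [0.1,0.043,0.11,0.08,0,0,6]
    - [0.1,0.061,0.156,0.08,0,0,9]
    - [0.1,0.079,0.203,0.08,0,0,12]
    - [0.1,0.096,0.248,0.08,0,0,15]
    - [0.1,0.114,0.293,0.08,0,0,17]
    - [0.1,0.13,0.335,0.08,0,0,18.8]
    - [0.1,0.142,0.367,0.07,0,0,18.8]
    - [0.1,0.148,0.382,0.05,0,0,18.8]
    - [0.1,0.15,0.387,0.03,0,0,18.8]
    - [0.1,0.15,0.387,0.01,0,0,18.8]
    - [0.1,0.15,0.387,-0.01,0,0,18.8]
    - [0.1,0.15,0.387,-0.015,0,0,18.8]
    - [0.1,0.15,0.387,-0.015,0,0,18.8]

```text
time_s: 11.18
eef_pos: [626.5, 197.4, 37.2]
eef_rot: [-3.141, -0.0, 3.118]
wrist_force: [0.7, -0.0, -1.8]
opening: 23.1
grip_force: 59.1
```

Run:
```python
from h import *
s=capture("side")
a=cv2.resize(s[225:355,290:420],None,fx=3,fy=3,interpolation=3)
b=cv2.resize(s[120:250,270:400],None,fx=3,fy=3,interpolation=3)
cv2.imwrite("pics/c4.png",np.hstack([a,b]))
```

```text
(no output)
```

View pics/c4.png

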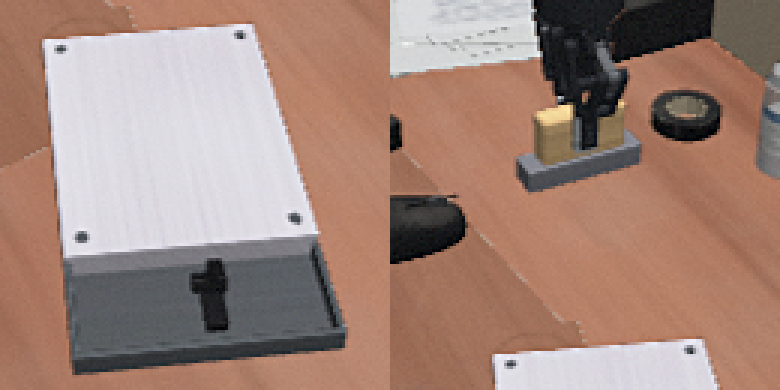

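The plate is clear and both chips lie in the trough, at (208,275) and (214,312). The scraper hangs about 6 mm above the desk, so I'll set it down and let go.

Call:
servo_tool:
  motion:
    - [0.1,0,0,-0.003,0,0,0]
    - [0.1,0,0,-0.0055,0,0,0]
    - [0.1,0,0,-0.0065,0,0,0]
    - [0.1,0,0,-0.0065,0,0,0]
    - [0.1,0,0,-0.0065,0,0,0]

```text
time_s: 11.85
eef_pos: [626.5, 198.0, 30.9]
eef_rot: [3.142, 0.0, 3.119]
wrist_force: [-0.9, 0.3, -0.4]
opening: 22.9
grip_force: 59.2
```

Call:
servo_tool:
  motion:
    - [0.5,0,0,0,0,0,0]
    - [1,0,0,0,0,0,0]
    - [1,0,0,0,0,0,0]
    - [1,0,0,0,0,0,0]
    - [1,0,0,0,0,0,0]
    - [1,0,0,0,0,0,0]
    - [1,0,0,0.02,0,0,0]
    - [1,0,0,0.06,0,0,0]
    - [1,0,0,0.1,0,0,0]
    - [1,0,0,0.14,0,0,0]
    - [1,0,0,0.16,0,0,0]
    - [1,0,0,0.16,0,0,0]
    - [1,0,0,0.16,0,0,0]

```text
time_s: 13.48
eef_pos: [625.7, 197.8, 189.3]
eef_rot: [-3.141, -0.002, 3.119]
wrist_force: [0.4, -0.4, -1.0]
opening: 85.3
grip_force: 0.0
```

Run:
```python
from h import *
s=capture("side");w=capture("wrist")
a=cv2.resize(s[110:360,270:430],None,fx=2,fy=2,interpolation=3)
cv2.imwrite("pics/c5.png",np.hstack([a,cv2.resize(w,(480,300))[:300] if 0 else cv2.copyMakeBorder(cv2.resize(w,(480,300)),0,200,0,0,0)]))
```

```text
(no output)
```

View pics/c5.png

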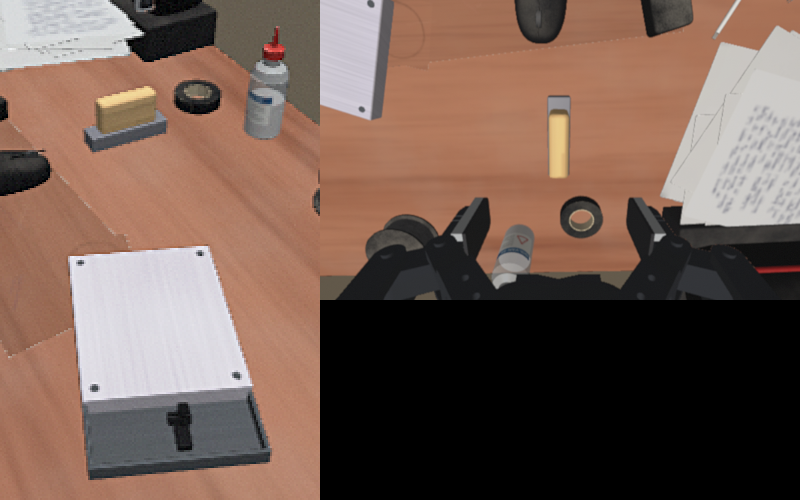

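The scraper stands upright at (125,118), released and clear of the plate. Both chips are in the trough near (180,425).

```bash
python3 -c "
from workcell import *
print(close_job())"
```

```text
the job is handed in; nothing more can be done
None
```

I handed the job in at about 13.6 s: the scraper wiped both offcuts into the trough, and it now stands upright on the desk near where it started, released and clear of the plate.

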